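# Load the paint-jar flow lane

### The arm

A 6-joint arm with a two-finger parallel gripper is mounted at the origin on a cart in front of the work surface, level with it; the furniture and walls round the work are solid. World frame = base frame: x ahead of the robot, y to its left, z up, the work surface at z = 0. Lengths are in mm, angles in rad, forces in N, time in s.
With the tool pointing down it reaches from about 350 to 775 mm from the base axis. Payload 5.5 kg.
Tool frame: the origin (TCP) lies midway between the tips of the shut fingers; the grasp point (between the pads) lies manip.hold_point_z behind it (manip.hold_point_z is the distance from the TCP to the grasp point, in mm); z points along the fingers, y is the line along which they close (so a half turn about z gives the same grasp; the last joint's range is limited). The gripper opens to 85 mm and grips with 20 to 120 N. Pads are 22 mm wide; open, the fingers measure 114 mm over their backs; the gripper's body (76 mm by 85 mm) begins 54 mm behind the grasp point. The pads swing forward as they close: fully open they stand 13 mm farther back than shut.
Start: joints at [-1.444, 0.313, 0.046, 1.304, 0, 1.431], TCP at [151.59, -554.7, 231.323] pointing down, gripper open.
Joint ranges: [-2.76, 2.76], [-0.86, 1.69], [-1.03, 1.26], [-2.2, 2.34], [-1.47, 1.5], [-3.14, 3.14]. Speed limits (rad/s): [2.57, 2.57, 3.14, 3.14, 3.14, 3.14].

### API

Orientations are given as a 3x3 rotation matrix whose columns are the frame's x, y, z axes.
In Python, from rig import manip, optics gives the robot as it stands (manip), with the cameras (optics).
- The arm moves only by the tool tcp_steps, called after "Call:" by a JSON object that holds its "fn" and its "kwargs". Schema: {"type":"object","properties":{"deltas":{"type":"array","items":{"type":"array","prefixItems":[{"type":"array","items":{"type":"number"},"minItems":3,"maxItems":3},{"type":"array","items":{"type":"number"},"minItems":3,"maxItems":3},{"type":"number"}],"minItems":3,"maxItems":3},"minItems":1,"maxItems":8},"squeeze":{"type":"number"},"only":{"type":"string"},"quiet":{"type":"boolean"},"lines":{"type":"string"}},"required":["deltas"],"additionalProperties":false}. deltas is a list of rows, 1 to 8 of them, each written [[dx, dy, dz], [rx, ry, rz], opening]: dx, dy, dz in fractions of the full range, 1 being 0.8 m, then a rotation vector rx, ry, rz in normalised numbers (1 is 4 rad), then the finger opening in mm; each row is the pose to reach, as a shift and turn from the pose commanded when the call began, along the tool's axes at that moment; what a row does not reach only later rows make up. A row lasts 1/8 s, in which the tool goes at most 62.5 mm and 0.188 rad, less where a joint would pass 70% of its speed; a pose out of reach is approached as far as the arm can. The fingers move at their own pace and stop on an object; squeeze is the grip in N (left out, the last holds). Time passes only in rows, so rows that do not move let the fingers close. The tool returns the time, the measured TCP pose, the force, the opening and the grip force at its end. only (a regular expression) keeps the lines of the reply that match it, lines (a string "A,B") keeps lines A to B, and quiet returns only ok. Shift and turn numbers lie between -1 and 1, and a call with a number outside is refused. Input that does not fit is refused with a message, and nothing moves.
- manip.state(): the state, without advancing time (a new reading comes with each control period).
- optics.get_image(name): name is "scene" or "top"; returns the picture (480x640x3 uint8, blue, green, red); there is no depth.
- optics.camera_info(name): a dict with "vertical_fov" (degrees; the focal length in pixels is half the picture's height over the tangent of half this angle, whatever the lens; pixels are square), "cx", "cy" (the principal point, pixels), "D" ([k1, k2, p1, p2, k3] as OpenCV has them; the pictures are not rectified), "world_to_cam" (4x4, takes a point from world to camera coordinates). Camera axes: x right, y up, looking along -z (the intrinsics and any distortion apply to the point x, -y, -z); pixel columns grow to the right and rows downward; lengths in mm; the calibration is good to about 2 mm. A picture is of the moment at which its call begins. camera_info takes no time and is no camera call.
- manip.sign_off(): hands the job in; it is judged then, once.
The state is a dict: "clock": time; "qpos": joint angles; "joint_vel": joint speeds; "tau": joint torques, N m; "eef_pos": TCP position; "eef_rot": TCP orientation; "wrist_force": force on the tool from outside, world axes, zero at the start; "torque": the same for the moment, N m; "grip_width": finger opening in mm; "grip_force": force on a finger pad.
Only numpy, scipy, OpenCV 4.12 (cv2) and the standard library are available. Lean on these libraries where they do the work, as an engineer would, in place of code of your own. Each camera call takes 0.05 s, during which the arm holds its last target. There are 200 camera calls.

### The job

Load the sloped jar lane on the desk: set the red-capped paint jar upright into the high, far end of the lane and let it slide down to the stop by itself; once it rests there, do the same with the blue-capped jar, so that it slides down and stands right behind the red one. Leave the yellow-capped jar where it is.

Things in the scene. Friction and masses are not known exactly. Their poses are not given: they have to be found in the camera images.
- jar_red: paint jar with a red screw cap, 35 mm in diameter, 49 mm high (the cap is the top 15 mm, as wide as the jar), about 45 g, standing upright and loose on the desk; origin: centre of its underside, z axis up through the cap
- jar_blue: paint jar with a blue screw cap, 35 mm in diameter, 49 mm high (the cap is the top 15 mm, as wide as the jar), about 45 g, standing upright and loose on the desk; origin: centre of its underside, z axis up through the cap
- jar_yellow: paint jar with a yellow screw cap, 35 mm in diameter, 49 mm high (the cap is the top 15 mm, as wide as the jar), about 45 g, standing upright and loose on the desk; origin: centre of its underside, z axis up through the cap. Not to be moved
- rack: the lane: fixed, slippery grey sheet-metal channel on a stand, open on top. Origin: on the desk, mid-length; x level along the lane, uphill (away from the robot within 0.3 rad), z up. Floor height is 20 mm at the stop's face (x = -95 mm; stop 28 mm high) and rises 16 degrees to 77 mm at x = +105 mm (high end). 58 mm wide inside, side walls 3 mm thick, 20 mm above the floor.
- load_spot (a point): where to set a jar's underside centre: on the lane floor's centre line near the high end, 60 mm uphill of the rack's origin, 65 mm above the desk; axes as the rack's. A gripper holding the cap and closing along y clears the walls. A jar let go upright here tips to the slope and slides to the stop: underside centre at x = -139 mm from here, the next about x = -105 mm.

How it is judged:
By the outcome, as a careful person would: the job done as asked, in the order asked, and still so for the second after the job is handed in, with the robot touching nothing.
It also fails if it takes over 56 s, if anything falls off the work surface, if the arm or the gripper's body presses on something with over 40 N, if the wrist force passes 120 N, or if a joint passes its speed limit or range.

## Working session

There is one attempt and no reset: what is moved stays moved. The work goes in short steps, Python scripts to look and compute and a tool call to move; the robot and the scene stay as the last step left them, time stands still between calls to the robot, and variables do not carry over. Pictures are saved under pics/ and viewed, at most 10 in all, crops included, and the job is handed in when it is done.

```bash
ls; mkdir -p pics
```

Run:
```python
from rig import manip, optics
import cv2
print(manip.hold_point_z, {k:v for k,v in manip.state().items()})
for n in("scene","top"):
    im=optics.get_image(n); cv2.imwrite(f"pics/{n}0.png",im); print(n,optics.camera_info(n))
```

```text
pics
rig.py
18.700000000000003 {'clock': 0.0, 'qpos': array([-1.44357463e+00,  3.13990569e-01,  4.49791970e-02,  1.30360402e+00,
       -9.95432660e-07,  1.43119370e+00]), 'joint_vel': array([-2.57965784e-04,  2.58379743e-04, -1.76958482e-05,  5.21250719e-04,
        7.23997718e-04,  9.20658343e-04]), 'tau': array([-6.46051449e-04, -4.80630004e+01,  2.98533815e+01,  1.95789366e-02,
       -2.42276565e-04, -4.11054401e-06]), 'eef_pos': array([ 151.53321924, -554.14199757,  230.41455841]), 'eef_rot': array([[ 9.64613119e-01,  2.63669258e-01, -2.31788029e-04],
       [ 2.63669240e-01, -9.64611464e-01,  1.80423658e-03],
       [ 2.52136331e-04, -1.80150564e-03, -9.99998346e-01]]), 'wrist_force': array([-0.25487703, -0.23014098,  1.13473841]), 'torque': array([ 0.03958609, -0.01720778,  0.02867191]), 'grip_force': 0.0, 'grip_width': 85.33580702503112}
scene {'vertical_fov': 47.84537204965315, 'cx': 322.2498711427508, 'cy': 235.46747973840948, 'D': array([-0.09365578,  0.        ,  0.        ,  0.        ,  0.        ]), 'world_to_cam': array([[-9.08167038e-01, -4.18555637e-01,  6.61888322e-03,
         3.37514372e+02],
       [ 2.21671869e-01, -4.67442704e-01,  8.55779704e-01,
        -2.43779208e+02],
       [-3.55097470e-01,  7.78658139e-01,  5.17298066e-01,
        -8.11228653e+02],
       [ 0.00000000e+00,  0.00000000e+00,  0.00000000e+00,
         1.00000000e+00]])}
top {'vertical_fov': 48.370521507790535, 'cx': 317.0166731971632, 'cy': 236.5601192002068, 'D': array([-0.08597481,  0.        ,  0.        ,  0.        ,  0.        ]), 'world_to_cam': array([[-2.09126990e-02, -9.99527907e-01,  2.25082839e-02,
        -1.49307935e+02],
       [ 9.94941235e-01, -1.85936008e-02,  9.87229260e-02,
        -4.43034279e+02],
       [-9.82578095e-02,  2.44589826e-02,  9.94860373e-01,
        -8.74887672e+02],
       [ 0.00000000e+00,  0.00000000e+00,  0.00000000e+00,
         1.00000000e+00]])}
```

View pics/scene0.png

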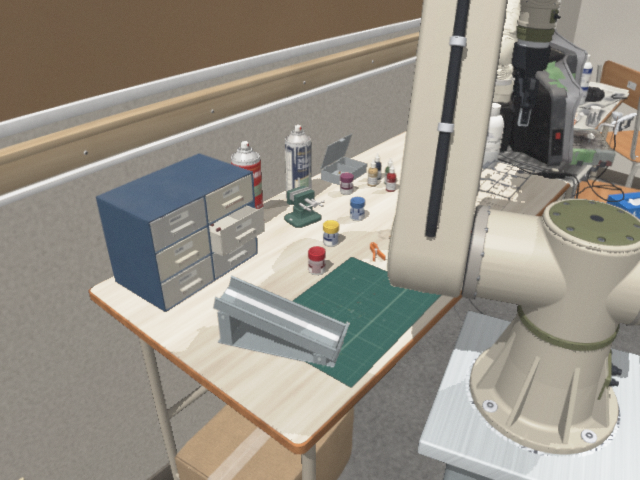

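View pics/top0.png

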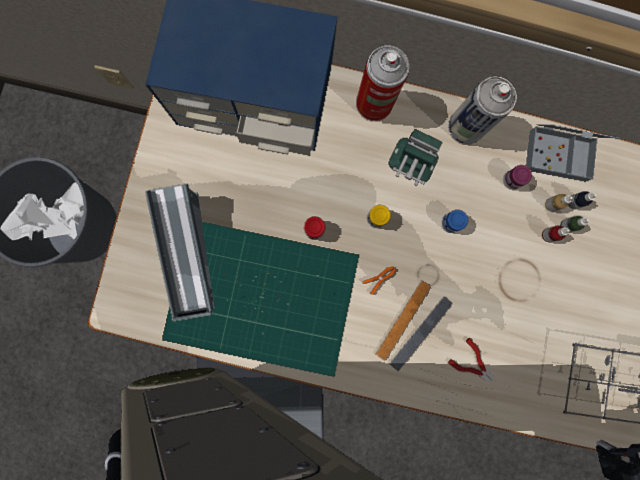

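The top view shows the red cap at about (315,227), yellow (380,215) and blue (456,219). The lane runs from its high end near (170,188) to its low end near (193,316). In the scene view the caps are at (317,254), (331,228) and (357,203), and the lane runs from (225,290) to (340,330). Next I'll enlarge crops to get exact pixels.

Run:
```python
import cv2, numpy as np
t=cv2.imread("pics/top0.png"); s=cv2.imread("pics/scene0.png")
def crop(im,x,y,w,h,k): return cv2.resize(im[y:y+h,x:x+w],None,fx=k,fy=k,interpolation=cv2.INTER_CUBIC)
a=crop(t,140,175,80,150,4); b=crop(s,205,265,150,110,3)
c=np.zeros((600,800,3),np.uint8); c[:600,:320]=a; c[:330,330:780]=b; cv2.imwrite("pics/c1.png",c)
c=np.zeros((600,800,3),np.uint8); c[:280,:800]=crop(t,295,195,200,70,4); c[290:590,:400]=crop(s,295,190,80,60,5);c[290:590,410:790]=crop(s,297,215,76,60,5)
c[290:590,:400]=crop(s,295,190,80,60,5)
cv2.imwrite("pics/c2.png",c)
```

```text
(no output)
```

View pics/c1.png

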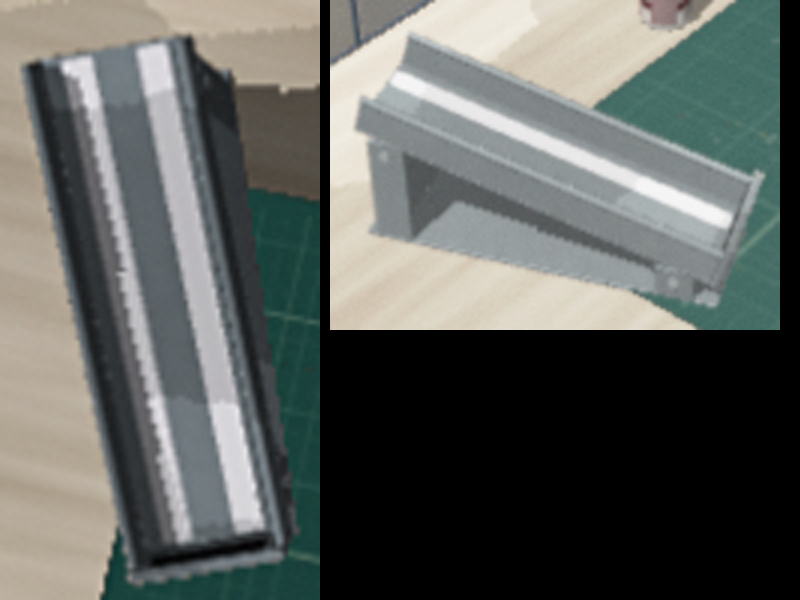

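View pics/c2.png

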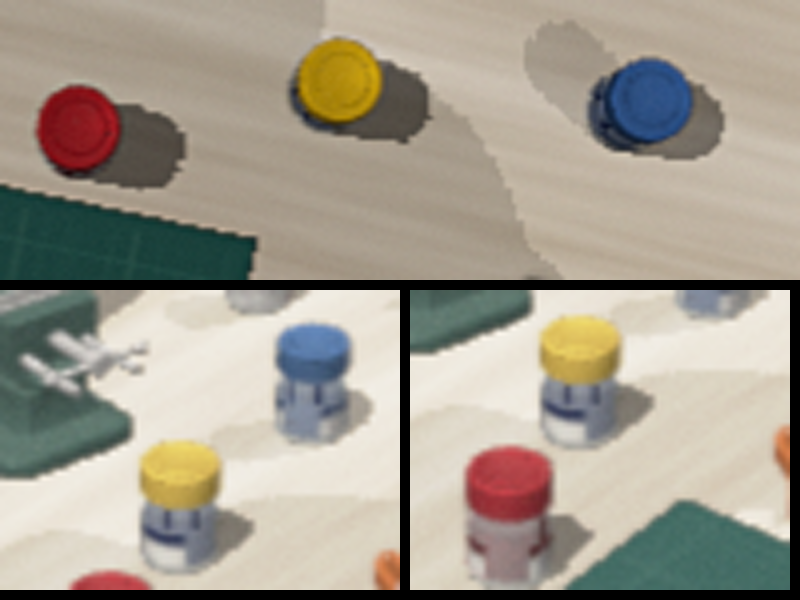

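Crop c1 gives the four wall-top corners of the lane and the stop corners. Crop c2 gives the cap-top ellipses. I'll triangulate from those readings.

Create h.py:
```python
import numpy as np, cv2
from rig import manip, optics
def cam(n):
    i=optics.camera_info(n); f=240/np.tan(np.radians(i["vertical_fov"]/2))
    K=np.array([[f,0,i["cx"]],[0,f,i["cy"]],[0,0,1]]); M=np.diag([1,-1,-1,1.])@i["world_to_cam"]
    return K,i["D"],M
def tri(pt,ps):
    u=[cv2.undistortPoints(np.array([[p]],float),*cam(n)[:2]).reshape(2,1) for n,p in(("top",pt),("scene",ps))]
    X=cv2.triangulatePoints(cam("top")[2][:3],cam("scene")[2][:3],*u).ravel(); X=X[:3]/X[3]
    return X, np.array(proj("top",X))-pt
def proj(n,X):
    K,D,M=cam(n); return cv2.projectPoints(np.array([X],float),cv2.Rodrigues(M[:3,:3])[0],M[:3,3],K,D)[0].ravel()
def delta(goal):   # shift in tool axes (tool down) from measured TCP to goal
    s=manip.state(); return s["eef_rot"].T@(np.array(goal)-s["eef_pos"])
```

Run:
```python
from h import *
np.set_printoptions(precision=1,suppress=True)
T=lambda x,y:(x/4+140-.4,y/4+175-.4); S=lambda x,y:((x-330)/3+205-.33,y/3+265-.33)
for n,a,b in[("red",(314.4,226.4),(316.5,250.2)),("yel",(379.9,214.6),(330.8,223.6)),("blu",(457.1,219.4),(357.2,200.0)),
 ("hiL",T(25,64),S(360,98)),("hiR",T(188,38),S(410,36)),("loL",T(130,572),S(722,255)),("loR",T(283,548),S(760,175))]: print(n,*tri(a,b))
```

```text
red [ 454.7 -153.3   49.3] [-0.1 -0.3]
yel [ 472.1 -261.6   49.3] [-0.1 -0.2]
blu [ 462.3 -390.6   47.9] [-0.1 -0.2]
hiL [510.1 109.4  97.3] [-0.1 -0.2]
hiR [519.7  46.2  94. ] [-0.1 -0.2]
loL [311.   81.3  41.3] [-0.2 -0.5]
loR [318.1  17.7  43.9] [0.2 0.5]
```

Cap tops come out at z of about 49, 49 and 48 mm, which matches the text. The wall tops give a lane yaw of about 0.14 rad and a load spot near (476, 72). Next is the first delta.

Run:
```python
from h import *
np.set_printoptions(precision=2,suppress=True)
hi=np.array([514.9,77.8]);lo=np.array([314.5,49.5]);d=hi-lo;print("yaw",np.arctan2(d[1],d[0]))
R=manip.state()["eef_rot"]; print("tool yaw",np.arctan2(R[1,0],R[0,0]))
print("red",delta([454.7,-153.3,110]))
```

```text
yaw 0.14028990065283786
tool yaw 0.26672850399219367
red [ 398.12 -306.62  121.08]
```

The manual's scale: shifts go in shares of 0.8 m and turns go in shares of 4 rad. Converting my numbers, 366 mm / 800 = 0.4575, 328 mm / 800 = 0.41, 0.127 rad / 4 = 0.0318.

Call:
{"fn": "tcp_steps", "kwargs": {"deltas": [[[0.05, -0.0388, 0], [0, 0, 0.0075], 85], [[0.11, -0.085, 0], [0, 0, 0.015], 85], [[0.17, -0.1313, 0], [0, 0, 0.025], 85], [[0.23, -0.1775, 0], [0, 0, 0.0318], 85], [[0.29, -0.2238, 0], [0, 0, 0.0318], 85], [[0.35, -0.27, 0.025], [0, 0, 0.0318], 85], [[0.41, -0.3163, 0.05], [0, 0, 0.0318], 85], [[0.4575, -0.3525, 0.1], [0, 0, 0.0318], 85]], "squeeze": 30}}

```text
clock: 1.1
eef_pos: [431.2, -186.3, 153.2]
eef_rot: [[0.99, 0.14, 0.003], [0.14, -0.99, -0.002], [0.003, 0.002, -1.0]]
wrist_force: [1.4, -1.0, -0.4]
grip_width: 84.4
grip_force: 0.0
```

Run:
```python
from h import *
np.set_printoptions(precision=2,suppress=True)
R=manip.state()["eef_rot"]; print("tool yaw",np.arctan2(R[1,0],R[0,0]),R[:,2])
print("red",delta([454.7,-153.3,110]))
```

```text
tool yaw 0.1407824380644683 [ 0. -0. -1.]
red [ 27.74 -29.52  43.16]
```

In the tool's units: 43 mm / 800 = 0.0538, 30 mm / 800 = 0.0375.

Call:
{"fn": "tcp_steps", "kwargs": {"deltas": [[[0.035, -0.0363, 0.0375], [0, 0, 0], 85], [[0.035, -0.0363, 0.0538], [0, 0, 0], 85], [[0.035, -0.0363, 0.0538], [0, 0, 0], 85], [[0.035, -0.0363, 0.0538], [0, 0, 0], 85]]}}

```text
clock: 1.6
eef_pos: [453.0, -156.2, 110.6]
eef_rot: [[0.99, 0.138, 0.001], [0.138, -0.99, -0.001], [0.001, 0.001, -1.0]]
wrist_force: [0.8, -0.1, 1.0]
grip_width: 85.1
grip_force: 0.0
```

Run:
```python
from h import *
np.set_printoptions(precision=2,suppress=True)
print("red",delta([454.7,-153.3,25]))
cv2.imwrite("pics/t1.png",cv2.resize(optics.get_image("top")[130:270,230:430],None,fx=4,fy=4,interpolation=cv2.INTER_CUBIC))
```

```text
red [ 2.05 -2.73 85.56]
```

In the tool's units: 85.5 mm / 800 = 0.1069, 60 mm / 800 = 0.075.

Call:
{"fn": "tcp_steps", "kwargs": {"deltas": [[[0.0025, -0.0034, 0.0375], [0, 0, 0], 85], [[0.0025, -0.0034, 0.075], [0, 0, 0], 85], [[0.0025, -0.0034, 0.1069], [0, 0, 0], 85], [[0.0025, -0.0034, 0.1069], [0, 0, 0], 85], [[0.0025, -0.0034, 0.1069], [0, 0, 0], 30], [[0.0025, -0.0034, 0.1069], [0, 0, 0], 30], [[0.0025, -0.0034, 0.1069], [0, 0, 0], 30], [[0.0025, -0.0034, 0.1069], [0, 0, 0], 30]], "squeeze": 30}}

```text
clock: 2.65
eef_pos: [455.4, -152.6, 25.4]
eef_rot: [[0.99, 0.139, 0.002], [0.139, -0.99, -0.001], [0.002, 0.002, -1.0]]
wrist_force: [-0.7, -0.7, 6.5]
grip_width: 34.1
grip_force: 29.4
```

Run:
```python
from h import *
cv2.imwrite("pics/s2.png",cv2.resize(optics.get_image("scene")[190:290,260:400],None,fx=5,fy=5,interpolation=cv2.INTER_CUBIC))
print(delta([476.1,72.2,150]), manip.state()["grip_width"],manip.state()["grip_force"])
```

```text
[  52.0312301  -219.48546831 -124.88601689] 33.8572240259241 29.42234098445624
```

View pics/s2.png

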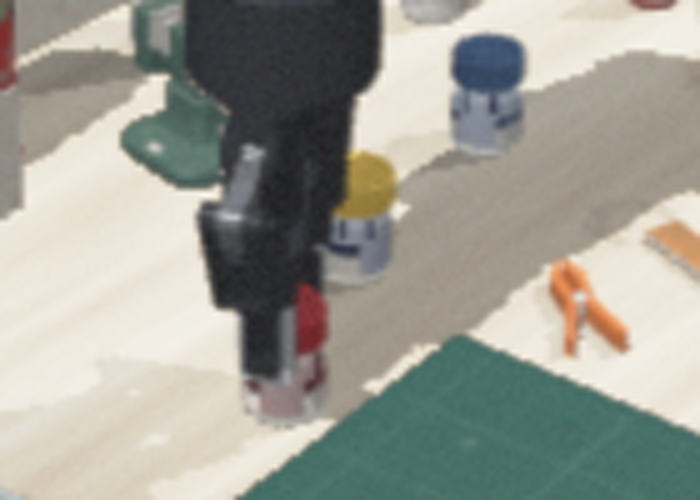

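The red jar is gripped: opening 34 mm, 29 N, fingers on the cap at about (285,330) in the crop. I'll lift it and carry it over the load spot.

In the tool's units: -219 mm / 800 = -0.2738, -125 mm / 800 = -0.1563.

Call:
{"fn": "tcp_steps", "kwargs": {"deltas": [[[0, 0, -0.0313], [0, 0, 0], 30], [[0, 0, -0.0813], [0, 0, 0], 30], [[0.0088, -0.0375, -0.1313], [0, 0, 0], 30], [[0.0213, -0.0875, -0.1563], [0, 0, 0], 30], [[0.0338, -0.1438, -0.1563], [0, 0, 0], 30], [[0.0475, -0.2, -0.1563], [0, 0, 0], 30], [[0.06, -0.25, -0.1563], [0, 0, 0], 30], [[0.065, -0.2738, -0.1563], [0, 0, 0], 30]]}}

```text
clock: 3.7
eef_pos: [475.3, 74.2, 149.3]
eef_rot: [[0.99, 0.142, 0.0], [0.142, -0.99, 0.0], [0.0, -0.0, -1.0]]
wrist_force: [-0.6, -1.1, -0.0]
grip_width: 34.1
grip_force: 30.2
```

Call:
{"fn": "tcp_steps", "kwargs": {"deltas": [[[0, 0, 0], [0, 0, 0], 30], [[0, 0, 0], [0, 0, 0], 30], [[0, 0, 0], [0, 0, 0], 30]]}}

```text
clock: 4.08
eef_pos: [475.4, 71.3, 149.2]
eef_rot: [[0.99, 0.138, -0.0], [0.138, -0.99, -0.0], [-0.0, 0.0, -1.0]]
wrist_force: [-0.1, 0.5, -1.2]
grip_width: 34.1
grip_force: 30.2
```

Run:
```python
from h import *
t=optics.get_image("top");s=optics.get_image("scene")
c=np.zeros((480,800,3),np.uint8); c[:480,:320]=cv2.resize(t[175:325,130:230],(320,480)); c[:330,330:780]=cv2.resize(s[235:345,205:355],None,fx=3,fy=3,interpolation=cv2.INTER_CUBIC)
cv2.imwrite("pics/c3.png",c)
print(delta([476.1,72.2,96]))
```

```text
[ 0.70475255 -0.80429934 53.232735  ]
```

View pics/c3.png

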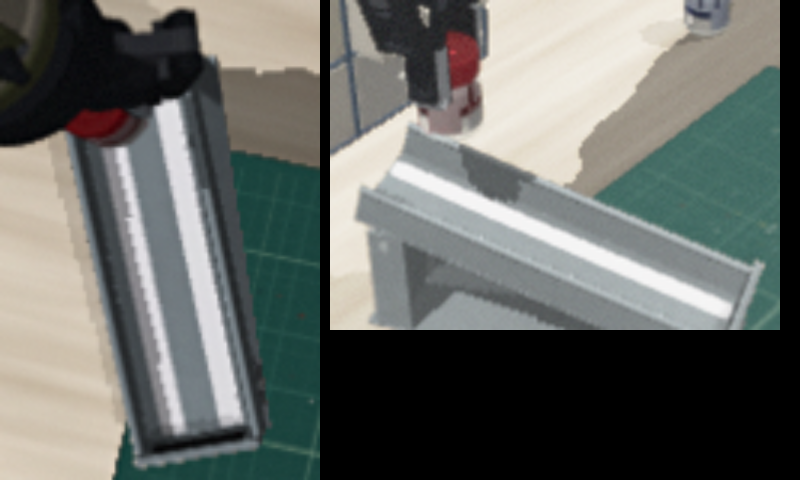

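The jar hangs over the high end, between the walls. I'll lower it slowly and watch the force.

In the tool's units: 50 mm / 800 = 0.0625, 46 mm / 800 = 0.0575.

Call:
{"fn": "tcp_steps", "kwargs": {"deltas": [[[0.0009, -0.001, 0.025], [0, 0, 0], 30], [[0.0009, -0.001, 0.0475], [0, 0, 0], 30], [[0.0009, -0.001, 0.0575], [0, 0, 0], 30], [[0.0009, -0.001, 0.0625], [0, 0, 0], 30], [[0.0009, -0.001, 0.0625], [0, 0, 0], 30]]}}

```text
clock: 4.8
eef_pos: [476.2, 72.8, 99.4]
eef_rot: [[0.99, 0.139, 0.0], [0.139, -0.99, -0.0], [0.0, 0.0, -1.0]]
wrist_force: [-0.6, 0.0, -0.6]
grip_width: 34.2
grip_force: 30.2
```

Call:
{"fn": "tcp_steps", "kwargs": {"deltas": [[[0, 0, 0.0013], [0, 0, 0], 30], [[0, 0, 0.0025], [0, 0, 0], 30], [[0, 0, 0.0025], [0, 0, 0], 30]]}}

```text
clock: 5.18
eef_pos: [476.2, 73.0, 97.4]
eef_rot: [[0.99, 0.139, 0.0], [0.139, -0.99, -0.0], [0.0, 0.0, -1.0]]
wrist_force: [-0.6, 0.3, -0.9]
grip_width: 34.1
grip_force: 30.2
```

In the tool's units: 1.5 mm / 800 = 0.0019, 1 mm / 800 = 0.0013.

Call:
{"fn": "tcp_steps", "kwargs": {"deltas": [[[0, 0, 0.0013], [0, 0, 0], 30], [[0, 0, 0.0019], [0, 0, 0], 30], [[0, 0, 0.0019], [0, 0, 0], 30]]}}

```text
clock: 5.55
eef_pos: [476.0, 73.0, 95.7]
eef_rot: [[0.99, 0.139, -0.0], [0.139, -0.99, -0.0], [-0.0, 0.0, -1.0]]
wrist_force: [0.9, 0.5, -1.1]
grip_width: 33.8
grip_force: 30.2
```

Call:
{"fn": "tcp_steps", "kwargs": {"deltas": [[[0, 0, 0.0013], [0, 0, 0], 30], [[0, 0, 0.0013], [0, 0, 0], 30]]}}

```text
clock: 5.8
eef_pos: [476.1, 73.0, 94.7]
eef_rot: [[0.99, 0.139, 0.0], [0.139, -0.99, -0.0], [-0.0, 0.0, -1.0]]
wrist_force: [-0.4, 0.2, -0.4]
grip_width: 34.2
grip_force: 30.3
```

In the tool's units: 1 mm / 800 = 0.0013.

Call:
{"fn": "tcp_steps", "kwargs": {"deltas": [[[0, 0, 0.0013], [0, 0, 0], 30], [[0, 0, 0.0013], [0, 0, 0], 30]]}}

```text
clock: 6.05
eef_pos: [476.1, 73.0, 94.3]
eef_rot: [[0.99, 0.139, 0.0], [0.139, -0.99, -0.0], [0.0, 0.0, -1.0]]
wrist_force: [-2.0, -0.7, 5.3]
grip_width: 34.0
grip_force: 30.8
```

Run:
```python
from h import *
t=optics.get_image("top");s=optics.get_image("scene")
cv2.imwrite("pics/c4.png",cv2.resize(s[240:310,205:300],None,fx=8,fy=8,interpolation=cv2.INTER_CUBIC))
```

```text
(no output)
```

View pics/c4.png

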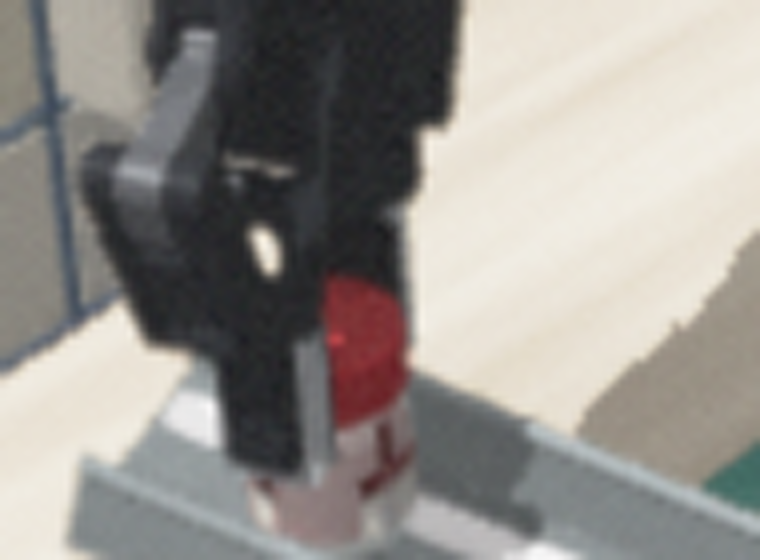

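Contact: 5 N upward, with the red jar's underside down on the lane floor between the walls and the fingertips above the wall. Release and rise.

In the tool's units: -60 mm / 800 = -0.075, -30 mm / 800 = -0.0375.

Call:
{"fn": "tcp_steps", "kwargs": {"deltas": [[[0, 0, 0], [0, 0, 0], 60], [[0, 0, 0], [0, 0, 0], 60], [[0, 0, 0], [0, 0, 0], 60], [[0, 0, 0], [0, 0, 0], 60], [[0, 0, -0.0125], [0, 0, 0], 60], [[0, 0, -0.0375], [0, 0, 0], 60], [[0, 0, -0.075], [0, 0, 0], 60], [[0, 0, -0.075], [0, 0, 0], 60]]}}

```text
clock: 7.15
eef_pos: [478.1, 73.0, 156.5]
eef_rot: [[0.99, 0.139, 0.005], [0.139, -0.99, -0.0], [0.005, 0.001, -1.0]]
wrist_force: [0.4, -0.4, -0.5]
grip_width: 59.9
grip_force: 0.0
```

Run:
```python
from h import *
t=optics.get_image("top");s=optics.get_image("scene")
c=np.zeros((560,800,3),np.uint8); c[:480,:320]=cv2.resize(t[175:325,130:230],(320,480)); c[:330,330:780]=cv2.resize(s[265:375,205:355],None,fx=3,fy=3,interpolation=cv2.INTER_CUBIC); c[340:560,330:630]=cv2.resize(s[185:295,280:430],None,fx=2,fy=2)
cv2.imwrite("pics/c5.png",c); print(delta([462.3,-390.6,110]))
```

```text
[-78.51665341 457.08243879  44.09065273]
```

View pics/c5.png

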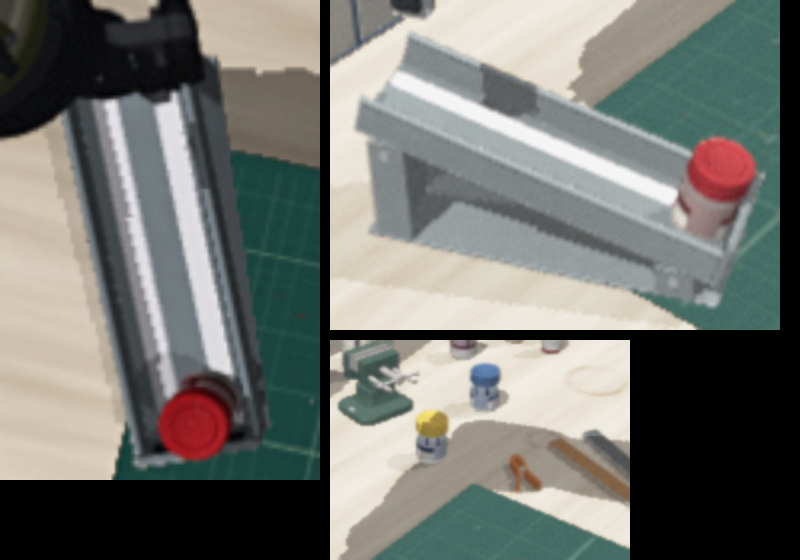

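Red stands at the stop, cap at about (195,422) in the top crop, tilted with the slope. Yellow and blue haven't moved. Going to blue, high over yellow.

In the tool's units: 435 mm / 800 = 0.5438, 270 mm / 800 = 0.3375.

Call:
{"fn": "tcp_steps", "kwargs": {"deltas": [[[-0.0075, 0.0438, 0], [0, 0, 0], 60], [[-0.02, 0.115, 0], [0, 0, 0], 60], [[-0.0325, 0.1875, 0], [0, 0, 0], 60], [[-0.0463, 0.2625, 0], [0, 0, 0], 60], [[-0.0588, 0.3375, 0], [0, 0, 0], 85], [[-0.0713, 0.4125, 0], [0, 0, 0], 85], [[-0.0838, 0.4875, 0], [0, 0, 0], 85], [[-0.0938, 0.5438, 0], [0, 0, 0], 85]]}}

```text
clock: 8.25
eef_pos: [461.4, -370.4, 152.3]
eef_rot: [[0.99, 0.138, -0.001], [0.138, -0.99, 0.001], [-0.001, -0.001, -1.0]]
wrist_force: [0.5, 0.2, -0.1]
grip_width: 85.0
grip_force: 0.0
```

Call:
{"fn": "tcp_steps", "kwargs": {"deltas": [[[-0.0044, 0.0275, 0.0188], [0, 0, 0], 85], [[-0.0044, 0.0275, 0.05], [0, 0, 0], 85], [[-0.0044, 0.0275, 0.05], [0, 0, 0], 85], [[-0.0044, 0.0275, 0.05], [0, 0, 0], 85]]}}

```text
clock: 8.75
eef_pos: [462.0, -389.4, 113.5]
eef_rot: [[0.99, 0.14, -0.001], [0.14, -0.99, 0.001], [-0.001, -0.001, -1.0]]
wrist_force: [0.5, -0.5, -0.3]
grip_width: 84.9
grip_force: 0.0
```

Run:
```python
from h import *
print(delta([462.3,-390.6,25.4]))
```

```text
[ 0.17473599  1.33611521 88.1440534 ]
```

In the tool's units: 88 mm / 800 = 0.11, 60 mm / 800 = 0.075.

Call:
{"fn": "tcp_steps", "kwargs": {"deltas": [[[0.0003, 0.0016, 0.0375], [0, 0, 0], 85], [[0.0003, 0.0016, 0.075], [0, 0, 0], 85], [[0.0003, 0.0016, 0.11], [0, 0, 0], 85], [[0.0003, 0.0016, 0.11], [0, 0, 0], 85], [[0.0003, 0.0016, 0.11], [0, 0, 0], 30], [[0.0003, 0.0016, 0.11], [0, 0, 0], 30], [[0.0003, 0.0016, 0.11], [0, 0, 0], 30], [[0.0003, 0.0016, 0.11], [0, 0, 0], 30]], "squeeze": 30}}

```text
clock: 9.75
eef_pos: [463.1, -392.5, 27.2]
eef_rot: [[0.99, 0.139, 0.002], [0.139, -0.99, -0.002], [0.001, 0.002, -1.0]]
wrist_force: [-0.2, 1.9, 6.5]
grip_width: 34.2
grip_force: 29.5
```

Run:
```python
from h import *
print(delta([476.1,72.2,150]))
```

```text
[  77.80190312 -458.08319954 -123.5523398 ]
```

In the tool's units: -270 mm / 800 = -0.3375, -210 mm / 800 = -0.2625.

Call:
{"fn": "tcp_steps", "kwargs": {"deltas": [[[0, 0, -0.0313], [0, 0, 0], 30], [[0, 0, -0.0813], [0, 0, 0], 30], [[0, 0, -0.1313], [0, 0, 0], 30], [[0.0088, -0.05, -0.155], [0, 0, 0], 30], [[0.02, -0.115, -0.155], [0, 0, 0], 30], [[0.0325, -0.1875, -0.155], [0, 0, 0], 30], [[0.045, -0.2625, -0.155], [0, 0, 0], 30], [[0.0575, -0.3375, -0.155], [0, 0, 0], 30]]}}

```text
clock: 10.75
eef_pos: [470.1, -116.3, 149.9]
eef_rot: [[0.99, 0.139, 0.001], [0.139, -0.99, -0.0], [0.001, 0.0, -1.0]]
wrist_force: [1.2, 0.6, -1.2]
grip_width: 34.0
grip_force: 30.2
```

Call:
{"fn": "tcp_steps", "kwargs": {"deltas": [[[0.0125, -0.0688, 0], [0, 0, 0], 30], [[0.0238, -0.1375, 0], [0, 0, 0], 30], [[0.0338, -0.1938, 0], [0, 0, 0], 30], [[0.04, -0.235, 0], [0, 0, 0], 30], [[0.04, -0.235, 0], [0, 0, 0], 30], [[0.04, -0.235, 0], [0, 0, 0], 30], [[0.04, -0.235, 0], [0, 0, 0], 30]]}}

```text
clock: 11.62
eef_pos: [475.9, 71.7, 149.7]
eef_rot: [[0.99, 0.138, -0.0], [0.138, -0.99, -0.0], [-0.0, 0.0, -1.0]]
wrist_force: [-0.1, -0.7, -1.0]
grip_width: 34.1
grip_force: 30.2
```

Run:
```python
from h import *
print(delta([476.1,72.2,101]))
```

```text
[ 0.29890143 -0.50633436 48.70344549]
```

In the tool's units: 52 mm / 800 = 0.065, 50 mm / 800 = 0.0625.

Call:
{"fn": "tcp_steps", "kwargs": {"deltas": [[[0.0004, 0, 0.025], [0, 0, 0], 30], [[0.0004, 0, 0.0475], [0, 0, 0], 30], [[0.0004, 0, 0.0588], [0, 0, 0], 30], [[0.0004, 0, 0.0625], [0, 0, 0], 30], [[0.0004, 0, 0.065], [0, 0, 0], 30], [[0.0004, 0, 0.065], [0, 0, 0], 30]]}}

```text
clock: 12.38
eef_pos: [476.4, 72.6, 98.1]
eef_rot: [[0.99, 0.139, 0.001], [0.139, -0.99, -0.0], [0.001, 0.0, -1.0]]
wrist_force: [-0.3, 0.7, -1.0]
grip_width: 34.2
grip_force: 30.2
```

Call:
{"fn": "tcp_steps", "kwargs": {"deltas": [[[0, 0, 0.0013], [0, 0, 0], 30], [[0, 0, 0.0013], [0, 0, 0], 30]]}}

```text
clock: 12.62
eef_pos: [476.2, 72.7, 96.9]
eef_rot: [[0.99, 0.139, 0.0], [0.139, -0.99, -0.0], [0.0, 0.0, -1.0]]
wrist_force: [-0.4, 0.3, -0.5]
grip_width: 33.9
grip_force: 30.2
```

Call:
{"fn": "tcp_steps", "kwargs": {"deltas": [[[0, 0, 0.0013], [0, 0, 0], 30], [[0, 0, 0.0013], [0, 0, 0], 30]]}}

```text
clock: 12.88
eef_pos: [476.3, 72.7, 96.1]
eef_rot: [[0.99, 0.139, 0.001], [0.139, -0.99, -0.0], [0.001, 0.0, -1.0]]
wrist_force: [-0.9, -0.0, 3.1]
grip_width: 34.2
grip_force: 30.6
```

Contact at 3 N. Release and rise.

In the tool's units: -60 mm / 800 = -0.075, -30 mm / 800 = -0.0375.

Call:
{"fn": "tcp_steps", "kwargs": {"deltas": [[[0, 0, 0], [0, 0, 0], 60], [[0, 0, 0], [0, 0, 0], 60], [[0, 0, 0], [0, 0, 0], 60], [[0, 0, 0], [0, 0, 0], 60], [[0, 0, -0.0125], [0, 0, 0], 60], [[0, 0, -0.0375], [0, 0, 0], 60], [[0, 0, -0.075], [0, 0, 0], 60], [[0, 0, -0.075], [0, 0, 0], 60]]}}

```text
clock: 13.88
eef_pos: [478.1, 72.7, 158.5]
eef_rot: [[0.99, 0.139, 0.005], [0.139, -0.99, -0.0], [0.005, 0.001, -1.0]]
wrist_force: [0.6, -0.2, 0.1]
grip_width: 60.2
grip_force: 0.0
```

Call:
{"fn": "tcp_steps", "kwargs": {"deltas": [[[0, 0, -0.025], [0, 0, 0], 60], [[0, 0, -0.05], [0, 0, 0], 60], [[0, 0, -0.05], [0, 0, 0], 60], [[0, 0, -0.05], [0, 0, 0], 60]]}}

```text
clock: 14.38
eef_pos: [475.6, 72.7, 194.7]
eef_rot: [[0.99, 0.139, -0.001], [0.139, -0.99, -0.0], [-0.001, -0.0, -1.0]]
wrist_force: [0.1, -0.7, 0.0]
grip_width: 59.9
grip_force: 0.0
```

Run:
```python
from h import *
t=optics.get_image("top");s=optics.get_image("scene")
c=np.zeros((560,800,3),np.uint8); c[:480,:320]=cv2.resize(t[175:325,130:230],(320,480)); c[:330,330:780]=cv2.resize(s[265:375,205:355],None,fx=3,fy=3,interpolation=cv2.INTER_CUBIC); c[340:560,330:630]=cv2.resize(s[185:295,280:430],None,fx=2,fy=2)
cv2.imwrite("pics/c6.png",c)
```

```text
(no output)
```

View pics/c6.png

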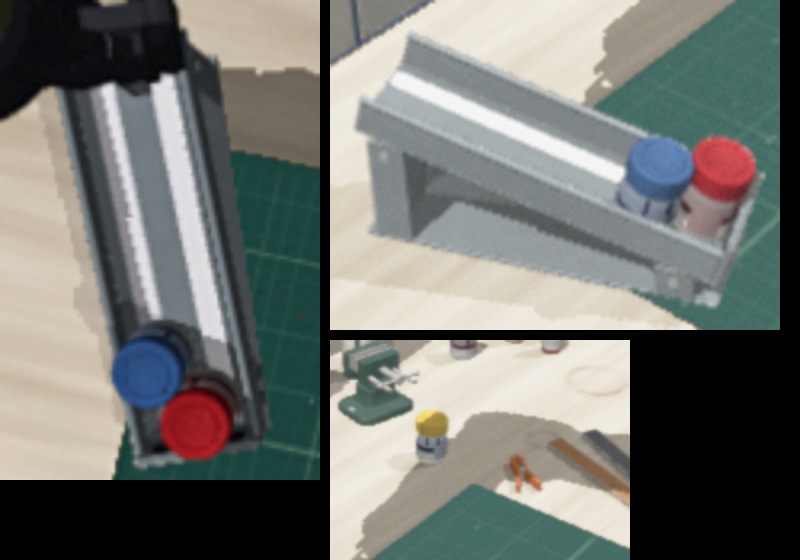

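Blue slid down and stands touching red, staggered a little to one side within the lane's play. Yellow is unmoved. I'll check that they're at rest and measure the tilt and position.

Run:
```python
from h import *
np.set_printoptions(precision=1,suppress=True)
a=optics.get_image("top").astype(int)
for _ in range(10): b=optics.get_image("top").astype(int)
print("moved", np.abs(a-b)[240:325,150:215].max())
T=lambda x,y:(x/3.2+130-.4,y/3.2+175-.4); S=lambda x,y:((x-330)/3+205-.33,y/3+265-.33)
o=np.array([416.7,63.9]); c,s=np.cos(.14),np.sin(.14)
for n,p,q in[("red",T(196,424),S(724,157)),("blue",T(150,371),S(660,157))]:
    X,_=tri(p,q); d=X[:2]-o; xy=np.array([c*d[0]+s*d[1],-s*d[0]+c*d[1]])
    print(n,X,"rack xy of cap",xy,"underside if on slope x",xy[0]+49*np.sin(np.radians(16)),"expected cap z",20+(xy[0]+13.5+95)*.287+47.1)
```

```text
moved 6
red [327.8  43.7  72.7] rack xy of cap [-90.9  -7.6] underside if on slope x -77.36273759009536 expected cap z 72.16010617678818
blue [354.5  65.   79.2] rack xy of cap [-61.4   9.8] underside if on slope x -47.89141183488488 expected cap z 80.61837666853359
```

Both jars are at rest on the floor of the lane, at rack x of about -77 mm and -48 mm (expected -79 and about -45), and their heights fit. The gripper is clear, so I'll hand in.

```bash
python3 -c "
from rig import manip, optics
print(manip.sign_off())"
```

```text
the job is handed in; nothing more can be done
None
```

The job is handed in: the red jar stands at the stop with the blue jar touching right behind it, though blue sits about 17 mm to one side of red within the lane's play; yellow is where it was.

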